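# Tip the used cuvettes out of their carrier into the wash tray

### The job

Draw the metal carrier with the three cuvettes straight up out of its dock by its arch handle, keeping it level so that none of them falls off. Then tip it over the white wash tray, open side down, until all three cuvettes have slid off into the wash tray, and finish still holding the carrier there: raised clear, over the wash tray, tipped steeply (at least 40 degrees from level). Do not disturb the beaker, the petri dish or the timer.

Things in the scene. Friction and masses are not known exactly. Their poses are not given: they have to be found in the camera images.
- carrier: Loose shallow aluminium tray, about 0.18 kg, floor 100 (x) by 120 (y) mm, 3 mm thick; 16 mm high walls at the back (+x) and sides, open along its whole front (-x) edge, where it pours. An arch handle (straps at the two sides, white top bar) spans its middle along y. The cuvettes start sliding on it at a slope of about 25 to 36 degrees. Origin: centre of its underside, z up
- carrier_handle (a point): Centre of the carrier's white top bar, 88 mm above the carrier's underside; the bar is 12 mm thick (x), 120 mm long (y) and 18 mm high (z), with 76 mm free below it. Same axes as the carrier
- carrier_lip (a point): Middle of the carrier's open front edge, on the floor's upper face: 50 mm from the handle in carrier -x and 85 mm below it; same axes as the carrier
- dock: Fixed grey plastic holder with a level plate 8 mm high on which the carrier sits and a rim 20 mm high round it (116 mm in x by 136 mm in y outside), leaving 3 mm play all round. Origin: centre of its underside on the worktop; axes as the carrier's when docked
- wash_tray: Fixed shallow white rectangular tray, 170 mm (x) by 250 mm (y) outside, thin 16 mm high rim, floor 3 mm above the worktop. Origin: centre of its underside
- cuvette_a: The cuvette of point cuvette_a_center. Origin: the centre of its foot end, 23 mm from its centre
- cuvette_b: The cuvette of point cuvette_b_center. Origin: the centre of its foot end, 23 mm from its centre
- cuvette_c: The cuvette of point cuvette_c_center. Origin: the centre of its foot end, 23 mm from its centre
- cuvette_a_center (a point): One of three loose small capped square plastic cuvettes lying on the carrier, 14 mm wide at the body and 2 mm wider at the cap, 46 mm long, about 12 g. This point is its centre; its z axis runs lengthwise from foot to cap
- cuvette_b_center (a point): Another of three loose small capped square plastic cuvettes lying on the carrier, 16 mm wide at the body and 2 mm wider at the cap, 46 mm long, about 12 g. This point is its centre; its z axis runs lengthwise from foot to cap
- cuvette_c_center (a point): The third of three loose small capped square plastic cuvettes lying on the carrier, 14 mm wide at the body and 2 mm wider at the cap, 46 mm long, about 12 g. This point is its centre; its z axis runs lengthwise from foot to cap
- beaker_center (a point): Bystander: clear glass beaker, 54 mm across, 71 mm high, standing behind the work; this point is its centre
- petri_center (a point): Bystander: clear closed petri dish, 60 mm across, 15 mm high, lying behind the work; this point is its centre
- timer_center (a point): Bystander: small white digital timer, 77 by 73 by 19 mm, lying at the right of the work; this point is its centre

How it is judged:
On the way:
1. the carrier is drawn up clear of its dock (40 mm or more), near level, with all three cuvettes on it (z of carrier_handle in the frame of dock above 0.136 m and angle between carrier's own z axis and vertical below 0.35 rad and x of cuvette_a_center in the frame of carrier between -0.052 and 0.052 m and y of cuvette_a_center in the frame of carrier between -0.06 and 0.06 m and z of cuvette_a_center in the frame of carrier between 0 and 0.04 m and x of cuvette_b_center in the frame of carrier between -0.052 and 0.052 m and y of cuvette_b_center in the frame of carrier between -0.06 and 0.06 m and z of cuvette_b_center in the frame of carrier between 0 and 0.04 m and x of cuvette_c_center in the frame of carrier between -0.052 and 0.052 m and y of cuvette_c_center in the frame of carrier between -0.06 and 0.06 m and z of cuvette_c_center in the frame of carrier between 0 and 0.04 m), for 0.1 s.
At the end, for the whole second after the job is handed in: All three cuvettes rest inside the wash tray's rim; the fingers still hold the carrier, at rest, tipped open edge down by 35 degrees or more, that edge over 22 mm above the worktop, the handle within 0.2 m of the wash tray's centre, touching no cuvette, wash tray or dock (contact force between the fingers and carrier above 1 N and angle between carrier's own x axis and vertical below 0.96 rad and height (world z) of carrier_lip above 0.022 m and height (world z) of carrier_handle above 0.08 m and horizontal distance between carrier_handle and wash_tray below 0.2 m and contact force between carrier and wash_tray below 0.2 N and contact force between carrier and dock below 0.2 N and linear speed of carrier below 0.03 m/s and x of cuvette_a_center in the frame of wash_tray between -0.083 and 0.083 m and y of cuvette_a_center in the frame of wash_tray between -0.123 and 0.123 m and z of cuvette_a_center in the frame of wash_tray between 0 and 0.045 m and contact force between carrier and cuvette_a below 0.1 N and linear speed of each of cuvette_a, cuvette_b, cuvette_c below 0.05 m/s and x of cuvette_b_center in the frame of wash_tray between -0.083 and 0.083 m and y of cuvette_b_center in the frame of wash_tray between -0.123 and 0.123 m and z of cuvette_b_center in the frame of wash_tray between 0 and 0.045 m and contact force between carrier and cuvette_b below 0.1 N and x of cuvette_c_center in the frame of wash_tray between -0.083 and 0.083 m and y of cuvette_c_center in the frame of wash_tray between -0.123 and 0.123 m and z of cuvette_c_center in the frame of wash_tray between 0 and 0.045 m and contact force between carrier and cuvette_c below 0.1 N); the arm keeps its last pose, push and grip.
It fails at once if the beaker is moved by more than 30 mm (distance of beaker_center from where it was at the start of the episode above 0.03 m).
It fails at once if the petri dish is moved by more than 30 mm (distance of petri_center from where it was at the start of the episode above 0.03 m).
It fails at once if the timer is moved by more than 30 mm (distance of timer_center from where it was at the start of the episode above 0.03 m).
It also fails if it takes over 48 s, if anything falls off the work surface, if the arm or the gripper's body presses on something with over 40 N, if the wrist force passes 120 N, or if a joint passes its speed limit or range.

### The arm

A 7-joint arm with a two-finger parallel gripper is mounted at the origin on a cart in front of the work surface, level with it; the furniture and walls round the work are solid. World frame = base frame: x ahead of the robot, y to its left, z up, the work surface at z = 0. Lengths are in m, angles in rad, forces in N, time in s.
With the tool pointing down it reaches from about 0.35 to 0.9 m from the base axis. Payload 8.1 kg.
Tool frame: the origin (TCP) lies between the finger pads; the fingertips stand 19 mm ahead of it and the grasp point (between the pads) is the TCP; z points along the fingers, y is the line along which they close (so a half turn about z gives the same grasp; the last joint's range is limited). The gripper opens to 92 mm and grips with 3 to 60 N. Pads are 19 mm wide; open, the fingers measure 130 mm over their backs; the gripper's body (75 mm by 190 mm) begins 47 mm behind the grasp point.
Start: joints at [1.188, 0.434, 0.025, 1.573, -0.012, 1.134, -0.075], TCP at [0.173, -0.601, 0.246] pointing down, gripper open.
Joint ranges: [-2.62, 2.62], [-0.44, 2.09], [-1.27, 1.32], [0.08, 2.57], [-1.32, 4.46], [0.12, 2], [-2.74, 2.74]. Speed limits (rad/s): [2.22, 2.22, 3.01, 3.01, 3.14, 3.14, 3.14].

### API

Orientations are given as [roll, pitch, yaw] about the fixed x, y, z axes, in that order (R = Rz(yaw) Ry(pitch) Rx(roll)).
In Python, from rig import env gives the robot as it stands. The module is installed in compiled form; this text tells all that it offers.
- The arm moves only by the tool apply_moves, never from a script. Its argument "series" is a list that holds one entry, the list of rows, each a list of 7 numbers: the shift along the tool's x, y, z in m, then the turn, a rotation vector about the tool's x, y, z in rad, then the finger opening in m, from 0 to 0.0918. A call has 1 to 5 rows; each row shifts and turns the commanded pose from where the row before left it, along the tool's axes as they then stand; what a row does not reach is not made up. A row lasts 1/12 s, in which the tool goes at most 41.7 mm and 7.16 degrees, less where a joint would pass 70% of its speed; a pose out of reach is approached as far as the arm can. A call with a gripper value outside its range is refused whole. The fingers move at their own pace and stop on an object; the grip force is fixed at half the most. Time passes only in rows, so rows that do not move let the fingers close. It gives the time, the measured TCP pose, the force, the opening and the grip force at its end, in the units of the state.
- env.get_obs(): the state, without advancing time (a new reading comes with each control period).
- env.grab_frame(name): name is "side" or "top" or "wrist"; returns (picture, depth): 480x640x3 uint8, red, green, blue; 480x640 float32, m along the optical axis (not along the pixel's ray), 0 where there is no reading.
- env.camera_params(name): a dict with "fx", "fy", "cx", "cy" (pixels), "pose" (4x4, takes a point from camera to world coordinates). Camera axes: x right, y up, looking along -z (the intrinsics and any distortion apply to the point x, -y, -z); pixel columns grow to the right and rows downward; lengths in m; the calibration is good to about 2 mm. A picture is of the moment at which its call begins: read the wrist's pose just before it. camera_params takes no time and is no camera call; for the wrist camera it gives the pose at the moment of the call.
- env.close_job(): hands the job in; it is judged then, once.
The state is a dict: "time_s": time; "joint_positions": joint angles; "qvel": joint speeds; "tau": joint torques, N m; "tcp_pos": TCP position; "tool_rot": TCP orientation; "ft_force": force on the tool from outside, world axes, zero at the start; "moment": the same for the moment, N m; "opening": opening from 0.0 (shut) to 1.0 (fully open); "grip_force": force on a finger pad.
Only numpy, scipy, OpenCV 4.12 (cv2) and the standard library are available. Lean on these libraries where they do the work, as an engineer would, in place of code of your own. Each camera call takes 0.05 s, during which the arm holds its last target. There are 200 camera calls.

## Working session

There is one attempt and no reset: what is moved stays moved. The work goes in short steps, Python scripts to look and compute and a tool call to move; the robot and the scene stay as the last step left them, time stands still between calls to the robot, and variables do not carry over. Pictures are saved under pics/ and viewed, at most 10 in all, crops included, and the job is handed in when it is done.

Besides the shell and the picture viewer there is one more tool, called after ">>>" as name([rows], argument=value, ...), one row to a line, values as JSON. apply_moves: Moves the arm, as the interface text tells. Its arguments: {"type":"object","properties":{"series":{"type":"array","items":{"type":"array","items":{"type":"array","items":{"type":"number"}}}}},"required":["series"]}

```bash
mkdir -p pics; cat > h.py <<'E'
import numpy as np, cv2
from rig import env
def world(name, d, p):
    v,u=np.mgrid[0:480,0:640]
    P=np.stack([(u-p['cx'])/p['fx']*d, -(v-p['cy'])/p['fy']*d, -d],-1)
    T=np.array(p['pose']); return P@T[:3,:3].T+T[:3,3]
def grab(name,f=None):
    p=env.camera_params(name); im,d=env.grab_frame(name)
    if f: cv2.imwrite('pics/'+f,im[:,:,::-1])
    return im,d,world(name,d,p)
E
python3 - <<'E'
from h import *
o=env.get_obs(); print(o)
for n in ('top','side'):
    im,d,W=grab(n,n+'1.png'); np.savez(n+'1',im=im,d=d,W=W); p=env.camera_params(n); print(n,p)
E
```

```text
{'time_s': 0.0, 'joint_positions': array([ 1.18839632,  0.43525372,  0.02500316,  1.57409062, -0.011625  ,
        1.13401381, -0.07514657]), 'qvel': array([-0.00052926,  0.00012015,  0.00129595, -0.00024847,  0.00147808,
        0.00159587, -0.00031759]), 'tau': array([-3.36388496e-05, -6.67857170e+01,  9.85292494e-01, -3.14460218e+01,
       -6.04825420e-02,  4.31203446e-02,  1.81557480e-04]), 'tcp_pos': array([ 0.1724062 , -0.60024539,  0.24492872]), 'tool_rot': array([-3.13997848e+00,  1.37420669e-04,  2.79645830e-01]), 'ft_force': array([0.89601733, 0.40072474, 0.3552785 ]), 'moment': array([-0.02395082,  0.00579073,  0.01752856]), 'grip_force': 0.0, 'opening': 0.9999821207675816}
top {'fx': 516.9667402558841, 'fy': 516.9667402558841, 'cx': 310.5041100178255, 'cy': 237.31673169145517, 'pose': array([[-0.01279686,  0.98836917, -0.15153426,  0.36466384],
       [-0.99982626, -0.01059378,  0.01533693,  0.04154296],
       [ 0.01355322,  0.1517042 ,  0.98833301,  1.34573972],
       [ 0.        ,  0.        ,  0.        ,  1.        ]])}
side {'fx': 512.6615698486623, 'fy': 512.6615698486623, 'cx': 324.4322530662865, 'cy': 240.21348686106427, 'pose': array([[-0.95352323,  0.18083608, -0.24102233,  0.32314405],
       [-0.3010938 , -0.54087017,  0.78536742,  0.82290739],
       [ 0.01166097,  0.82143641,  0.57018089,  0.68547735],
       [ 0.        ,  0.        ,  0.        ,  1.        ]])}
```

View pics/top1.png

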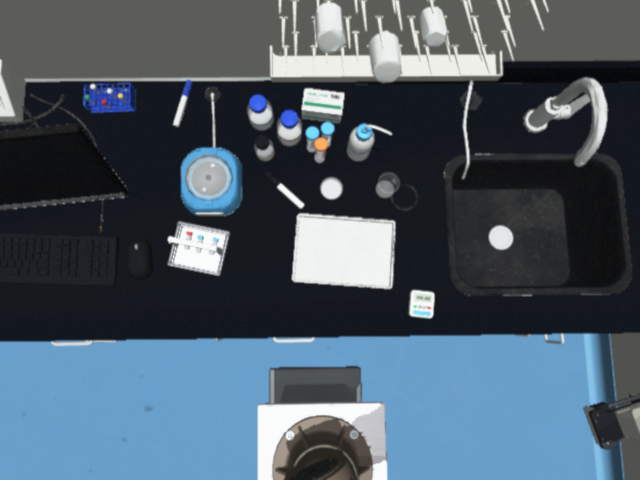

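View pics/side1.png

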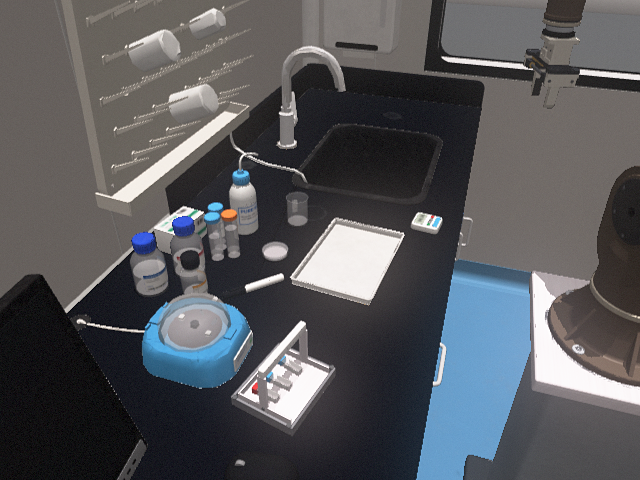

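The top view shows the carrier in its dock at about (199,248), with its handle bar spanning (168,240)–(218,248). The wash tray is centred at (344,251), the timer at (422,304), the beaker at (388,185), and the petri dish next to the tray's back edge at (331,188). The side view shows the three cuvettes lying under the handle.

```bash
python3 - <<'E'
from h import *
a=np.load('top1.npz');W=a['W'];im=a['im'].astype(int)
def rect(m,nm):
    P=W[m]; r=cv2.minAreaRect(P[:,:2].astype(np.float32)); print(nm,len(P),np.round(r[0],4),np.round(r[1],4),round(r[2],2),'z',np.round(np.percentile(P[:,2],[2,50,98]),4),'mean',P.mean(0).round(4))
def box(u0,u1,v0,v1):
    m=np.zeros((480,640),bool);m[v0:v1,u0:u1]=1;return m
b=box(155,240,215,285)
rect(b&(W[...,2]>.083)&(W[...,2]<.13),'bar top')
rect(b&(W[...,2]>.012)&(W[...,2]<.06),'carrier low')
t=box(285,402,205,295)&(im.min(-1)>120); 
rect(t,'tray'); rect(box(408,438,288,320)&(im.min(-1)>100),'timer')
rect(box(376,400,172,198)&(W[...,2]>.03),'beaker')
b=np.load('side1.npz');W=b['W'];
m=box(225,340,315,435)
rect(m&(W[...,2]>.086)&(W[...,2]<.13),'side bar'); rect(m&(W[...,2]>.012)&(W[...,2]<.06),'side carrier')
cv2.imwrite('pics/c.png',np.hstack([cv2.resize(a['im'][205:290,150:250,::-1],(400,340),interpolation=2),cv2.resize(b['im'][315:435,220:345,::-1],(400,340))]))
E
```

```text
bar top 273 [0.5437 0.3087] [0.121  0.0153] 77.13 z [0.0883 0.104  0.1094] mean [0.5422 0.3074 0.1032]
carrier low 1327 [0.5633 0.306 ] [0.1387 0.1576] 77.75 z [0.0122 0.0186 0.0324] mean [0.5475 0.3067 0.0192]
tray 6929 [ 0.5026 -0.0643] [0.2665 0.2905] 85.81 z [-0.0027  0.0034  0.0206] mean [ 0.5341 -0.0649  0.0094]
timer 669 [ 0.3967 -0.129 ] [0.3395 0.072 ] 88.66 z [-0.0021  0.017   0.0242] mean [ 0.3934 -0.2592  0.0239]
beaker 227 [ 0.5502 -0.0657] [0.0525 0.4253] 52.92 z [0.0313 0.0583 0.0751] mean [ 0.695  -0.1758  0.0775]
side bar 771 [0.6052 0.2981] [0.1214 0.139 ] 77.75 z [0.0874 0.1024 0.1058] mean [0.5451 0.3179 0.0998]
side carrier 3500 [0.5788 0.3035] [0.1408 0.1889] 77.74 z [0.0123 0.0212 0.0584] mean [0.5677 0.3145 0.026 ]
```

View pics/c.png

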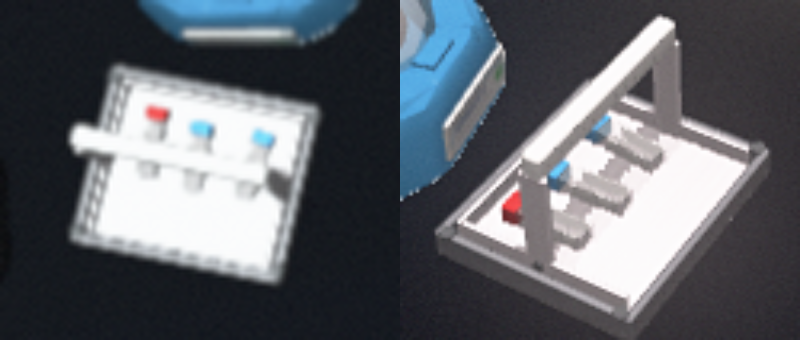

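The crop confirms the bar runs along carrier y, the caps point to the back (+x) and the open front faces the robot. I still need the centrifuge clearance, the tray yaw, and the bar's top face.

```bash
python3 - <<'E'
from h import *
a=np.load('top1.npz');W=a['W'];im=a['im'].astype(int)
m=np.zeros((480,640),bool);m[145:222,175:248]=1
P=W[m&(W[...,2]>.03)];print('centrif',np.percentile(P,[1,50,99],axis=0).round(3))
for z in(.1,.13,.15):
    Q=P[P[:,2]>z]; print(z,len(Q),Q[:,0].min() if len(Q) else 0)
m=np.zeros((480,640),bool);m[205:295,285:402]=1
mm=(m&(im.min(-1)>120)).astype(np.uint8)
n,l,s,c=cv2.connectedComponentsWithStats(mm);k=1+s[1:,4].argmax()
P=W[(l==k)&(W[...,2]<.03)];r=cv2.minAreaRect(P[:,:2].astype(np.float32));print('tray',s[k],r,P.mean(0))
m[:]=0;m[215:285,155:240]=1
P=W[m&(W[...,2]>.1)&(W[...,2]<.112)];print('bar',len(P),cv2.minAreaRect(P[:,:2].astype(np.float32)),P.mean(0))
from scipy.spatial.transform import Rotation as R
E
```

```text
centrif [[0.627 0.205 0.033]
 [0.701 0.27  0.074]
 [0.793 0.348 0.114]]
0.1 990 0.36466383943260056
0.13 15 0.36466383943260056
0.15 15 0.36466383943260056
tray [ 292  213  104   76 6909] ((0.5361261963844299, -0.0666714757680893), (0.26501432061195374, 0.1847185343503952), 85.00714111328125) [ 0.53439134 -0.06563761  0.00472771]
bar 236 ((0.5430857539176941, 0.30975401401519775), (0.11916153132915497, 0.012023168615996838), 77.94071960449219) [0.54271274 0.30845217 0.10459991]
```

>>> apply_moves([
  [[0.03,-0.022,0,0,0,0,0.06],[0.03,-0.022,0,0,0,0,0.06],[0.03,-0.022,0,0,0,0,0.06],[0.03,-0.022,0,0,0,0,0.06],[0.03,-0.022,0,0,0,0,0.06]],
])

```text
time_s: 0.52
tcp_pos: [0.287, -0.4519, 0.2454]
tool_rot: [-3.141, 0.0, 0.28]
ft_force: [0.0, -0.6, -0.2]
opening: 0.69
grip_force: 0.0
```

>>> apply_moves([
  [[0.03,-0.022,0,0,0,0,0.06],[0.03,-0.022,0,0,0,0,0.06],[0.03,-0.022,0,0,0,0,0.06],[0.03,-0.022,0,0,0,0,0.06],[0.03,-0.022,0,0,0,0,0.06]],
])

```text
time_s: 0.93
tcp_pos: [0.4007, -0.3048, 0.2456]
tool_rot: [-3.141, 0.0, 0.28]
ft_force: [0.3, -0.6, -0.4]
opening: 0.654
grip_force: 0.0
```

>>> apply_moves([
  [[0.03,-0.022,0,0,0,0,0.06],[0.03,-0.022,0,0,0,0,0.06],[0,0,0,0,0,-0.12,0.06],[0,0,0,0,0,-0.12,0.06],[0,0,0,0,0,-0.12,0.06]],
])

```text
time_s: 1.35
tcp_pos: [0.446, -0.2465, 0.2454]
tool_rot: [-3.141, 0.0, 0.648]
ft_force: [-0.0, -0.5, -0.9]
opening: 0.655
grip_force: 0.0
```

>>> apply_moves([
  [[0,0,0,0,0,-0.12,0.06],[0,0,0,0,0,-0.12,0.06],[0,0,0,0,0,-0.12,0.06],[0,0,0,0,0,-0.12,0.06],[0,0,0,0,0,-0.12,0.06]],
])

```text
time_s: 1.77
tcp_pos: [0.4455, -0.2475, 0.2454]
tool_rot: [-3.141, -0.0, 1.246]
ft_force: [-0.5, 0.5, 0.1]
opening: 0.651
grip_force: 0.0
```

>>> apply_moves([
  [[0,0,0,0,0,-0.11,0.06],[0.036,-0.0015,0,0,0,0,0.06],[0.036,-0.0015,0,0,0,0,0.06],[0.036,-0.0015,0,0,0,0,0.06],[0.036,-0.0015,0,0,0,0,0.06]],
])

```text
time_s: 2.18
tcp_pos: [0.4712, -0.1045, 0.2455]
tool_rot: [-3.141, 0.0, 1.349]
ft_force: [0.4, -1.1, 0.1]
opening: 0.652
grip_force: 0.0
```

>>> apply_moves([
  [[0.038,-0.0015,0,0,0,0,0.06],[0.038,-0.0015,0,0,0,0,0.06],[0.038,-0.0015,0,0,0,0,0.06],[0.038,-0.0015,0,0,0,0,0.06],[0.038,-0.0015,0,0,0,0,0.06]],
])

```text
time_s: 2.6
tcp_pos: [0.5056, 0.0829, 0.2456]
tool_rot: [-3.141, 0.0, 1.349]
ft_force: [0.6, 0.3, -0.5]
opening: 0.653
grip_force: 0.0
```

>>> apply_moves([
  [[0.038,-0.0015,0,0,0,0,0.06],[0.038,-0.0015,0,0,0,0,0.06],[0.038,-0.0015,0,0,0,0,0.06],[0.038,-0.0015,0,0,0,0,0.06],[0.038,-0.002,0,0,0,0,0.06]],
])

```text
time_s: 3.02
tcp_pos: [0.5396, 0.2699, 0.2453]
tool_rot: [-3.141, 0.001, 1.349]
ft_force: [0.4, 0.2, 0.1]
opening: 0.657
grip_force: 0.0
```

>>> apply_moves([
  [[0.03,-0.002,0,0,0,0,0.06],[0.01,0,0.02,0,0,0,0.06],[0,0,0.02,0,0,0,0.06],[0,0,0,0,0,0,0.06]],
])

```text
time_s: 3.35
tcp_pos: [0.5445, 0.3074, 0.2014]
tool_rot: [-3.137, 0.005, 1.352]
ft_force: [-0.0, -2.2, -0.6]
opening: 0.655
grip_force: 0.0
```

```bash
python3 - <<'E'
from h import *
o=env.get_obs();print(o['tcp_pos'],o['tool_rot'],o['joint_positions'].round(2))
for n in ('wrist','top'):
    im,d,W=grab(n,n+'2.png');np.savez(n+'2',im=im,d=d,W=W)
    m=(W[...,2]>.099)&(W[...,2]<.112)&(abs(W[...,0]-.543)<.06)&(abs(W[...,1]-.309)<.09)&(im.min(-1)>110)
    P=W[m]; 
    if len(P): print(n,len(P),P.mean(0),cv2.minAreaRect(P[:,:2].astype(np.float32)))
E
```

```text
[0.54446131 0.30742126 0.20135974] [-3.13674688  0.00460144  1.35161806] [-0.25  0.54 -0.53  1.59  0.29  1.11 -1.07]
wrist 2423 [0.54591982 0.31562268 0.1058164 ] ((0.5448707938194275, 0.31095802783966064), (0.11858536303043365, 0.012026130221784115), 77.35041809082031)
```

View pics/wrist2.png

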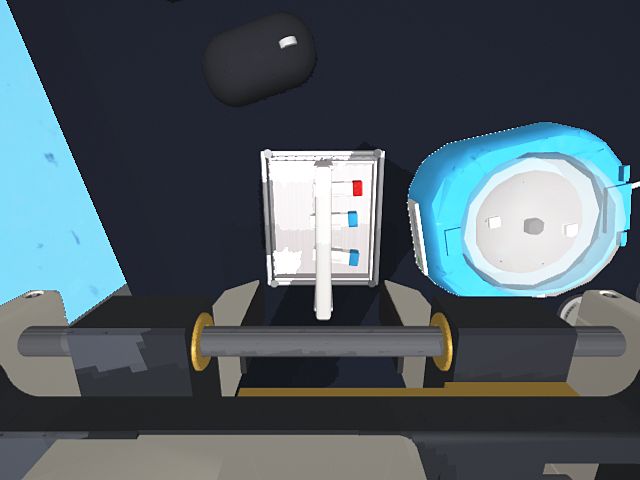

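The wrist view shows the bar from (323,165) to (323,315), centred between the open fingers. The cuvettes lie below it at (350,188), (345,218) and (345,257). I'll descend and grip.

>>> apply_moves([
  [[0.003,0,0.022,0,0,0,0.06],[0,0,0.022,0,0,0,0.06],[0,0,0.022,0,0,0,0.06],[0,0,0.02,0,0,0,0.06],[0,0,0.016,0,0,0,0.06]],
])

```text
time_s: 3.87
tcp_pos: [0.5478, 0.3098, 0.1038]
tool_rot: [3.141, -0.0, 1.348]
ft_force: [0.0, 0.0, -0.1]
opening: 0.654
grip_force: 0.0
```

>>> apply_moves([
  [[0,0,0,0,0,0,0.06],[0,0,0,0,0,0,0.04],[0,0,0,0,0,0,0.03],[0,0,0,0,0,0,0.02],[0,0,0,0,0,0,0.015]],
])

```text
time_s: 4.28
tcp_pos: [0.5479, 0.3111, 0.1053]
tool_rot: [3.14, -0.002, 1.349]
ft_force: [-0.8, -0.0, -0.3]
opening: 0.411
grip_force: 0.0
```

>>> apply_moves([
  [[0,0,0,0,0,0,0.012],[0,0,0,0,0,0,0.008],[0,0,0,0,0,0,0.004],[0,0,0,0,0,0,0],[0,0,0,0,0,0,0]],
])

```text
time_s: 4.7
tcp_pos: [0.5469, 0.3108, 0.1036]
tool_rot: [-3.141, 0.0, 1.35]
ft_force: [-1.1, -0.4, 0.3]
opening: 0.128
grip_force: 30.0
```

>>> apply_moves([
  [[0,0,-0.003,0,0,0,0],[0,0,-0.006,0,0,0,0],[0,0,-0.008,0,0,0,0],[0,0,-0.01,0,0,0,0],[0,0,-0.01,0,0,0,0]],
])

```text
time_s: 5.12
tcp_pos: [0.5473, 0.3108, 0.142]
tool_rot: [3.141, -0.0, 1.35]
ft_force: [0.6, 0.5, -2.0]
opening: 0.126
grip_force: 30.0
```

>>> apply_moves([
  [[0,0,-0.014,0,0,0,0],[0,0,-0.014,0,0,0,0],[0,0,-0.014,0,0,0,0],[0,0,-0.012,0,0,0,0],[0,0,-0.008,0,0,0,0]],
])

```text
time_s: 5.53
tcp_pos: [0.5475, 0.3112, 0.2051]
tool_rot: [3.14, -0.002, 1.35]
ft_force: [0.2, 0.7, -2.6]
opening: 0.127
grip_force: 30.0
```

>>> apply_moves([
  [[0,0,0,0,0,0,0],[0,0,0,0,0,0,0]],
])

```text
time_s: 5.7
tcp_pos: [0.5472, 0.3108, 0.2031]
tool_rot: [3.141, -0.0, 1.35]
ft_force: [-0.2, -0.0, -2.8]
opening: 0.125
grip_force: 30.0
```

```bash
python3 - <<'E'
from h import *
for n in ('wrist','side'):
    im,d,W=grab(n); np.savez(n+'3',im=im,d=d,W=W)
    if n=='side': s=cv2.resize(im[180:440,180:420],(480,520))
    else: w=im[:520]
cv2.imwrite('pics/l.png',np.hstack([cv2.resize(w,(320,240)),np.zeros((240,1,3),np.uint8),cv2.resize(s,(400,240))])[:,:,::-1]) if 0 else cv2.imwrite('pics/l.png',s[:,:,::-1])
P=W[(abs(W[...,0]-.545)<.08)&(abs(W[...,1]-.31)<.08)&(W[...,2]>.06)&(W[...,2]<.15)];print(len(P))
E
```

```text
4064
```

View pics/l.png

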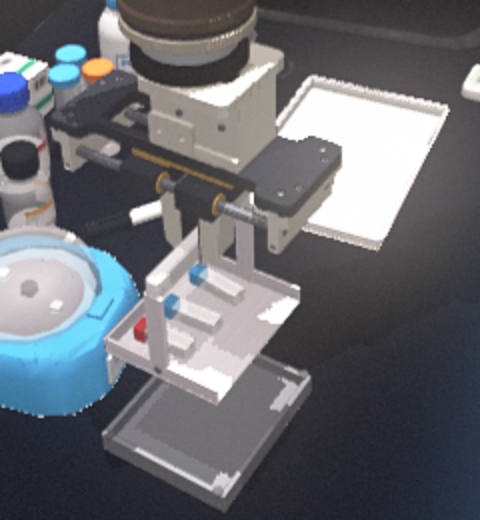

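The carrier is lifted level with all three cuvettes on it, caps toward the back wall. Next I'll carry it smoothly over the tray.

>>> apply_moves([
  [[-0.01,0.0025,0,0,0,0,0],[-0.018,0.0045,0,0,0,0,0],[-0.026,0.0064,0,0,0,0,0],[-0.026,0.0064,0,0,0,0,0],[-0.026,0.0064,0,0,0,0,0]],
])

```text
time_s: 6.22
tcp_pos: [0.5489, 0.1995, 0.2019]
tool_rot: [-3.141, 0.001, 1.35]
ft_force: [0.5, -0.5, -2.8]
opening: 0.129
grip_force: 30.0
```

>>> apply_moves([
  [[-0.026,0.0064,0,0,0,0,0],[-0.026,0.0064,0,0,0,0,0],[-0.026,0.0064,0,0,0,0,0],[-0.026,0.0064,0,0,0,0,0],[-0.026,0.0064,0,0,0,0,0]],
])

```text
time_s: 6.63
tcp_pos: [0.5514, 0.0654, 0.2021]
tool_rot: [-3.141, 0.001, 1.349]
ft_force: [0.8, -0.1, -2.4]
opening: 0.129
grip_force: 30.0
```

>>> apply_moves([
  [[-0.026,0.0064,0,0,0,0,0],[-0.026,0.0064,0,0,0,0,0],[-0.026,0.0064,0,0,0,0,0],[-0.026,0.0064,0,0,0,0,0],[-0.018,0.0045,0,0,0,0,0]],
])

```text
time_s: 7.05
tcp_pos: [0.5537, -0.0619, 0.2019]
tool_rot: [-3.14, 0.002, 1.347]
ft_force: [0.0, -1.0, -1.2]
opening: 0.125
grip_force: 30.0
```

>>> apply_moves([
  [[-0.008,0.002,0,0,0,-0.03,0],[0,0,0,0,0,-0.04,0],[0,0,0,0,0,-0.04,0],[0,0,0,0,0,-0.02,0],[0,0,0,0,0,0,0]],
])

```text
time_s: 7.47
tcp_pos: [0.5543, -0.0667, 0.2022]
tool_rot: [-3.14, 0.0, 1.48]
ft_force: [0.6, 0.6, -2.0]
opening: 0.13
grip_force: 30.0
```

```bash
python3 - <<'E'
from h import *
o=env.get_obs();print(o['time_s'],o['tcp_pos'],o['tool_rot'],o['joint_positions'].round(2))
im,d,W=grab('side'); cv2.imwrite('pics/m.png',im[60:360,180:480,::-1])
E
```

```text
7.4667 [ 0.55432591 -0.06670998  0.20218831] [-3.14046826e+00  1.42073524e-04  1.47982773e+00] [ 0.41  0.43 -0.53  1.76  0.25  1.02 -0.3 ]
```

View pics/m.png

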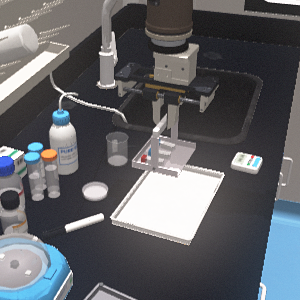

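The carrier is over the tray with the cuvettes still aboard. I'll lower it and tip.

>>> apply_moves([
  [[0,0,0.008,0,0,0,0],[0,0,0.012,0,0,0,0],[0,0,0.012,0,0,0,0],[0,0,0.012,0,0,0,0],[0,0,0.006,0,0,0,0]],
])

```text
time_s: 7.93
tcp_pos: [0.5537, -0.0661, 0.1501]
tool_rot: [-3.138, 0.0, 1.48]
ft_force: [0.0, -0.4, -3.5]
opening: 0.126
grip_force: 30.0
```

>>> apply_moves([
  [[0,0,0,-0.04,0,0,0],[0,0,0,-0.06,0,0,0],[0,0,0,-0.06,0,0,0],[0,0,0,-0.06,0,0,0],[0,0,0,-0.06,0,0,0]],
])

```text
time_s: 8.35
tcp_pos: [0.5547, -0.0659, 0.1522]
tool_rot: [2.86, -0.001, 1.48]
ft_force: [0.6, -0.3, -1.4]
opening: 0.128
grip_force: 30.0
```

>>> apply_moves([
  [[0,0,0,-0.05,0,0,0],[0,0,0,-0.04,0,0,0],[0,0,0,-0.03,0,0,0],[0,0,0,-0.03,0,0,0],[0,0,0,-0.03,0,0,0]],
])

```text
time_s: 8.77
tcp_pos: [0.5544, -0.0659, 0.1522]
tool_rot: [2.681, -0.001, 1.48]
ft_force: [0.3, -0.7, -2.3]
opening: 0.128
grip_force: 30.0
```

>>> apply_moves([
  [[0,0,0,-0.03,0,0,0],[0,0,0,-0.03,0,0,0],[0,0,0,-0.03,0,0,0],[0,0,0,-0.03,0,0,0],[0,0,0,-0.03,0,0,0]],
])

```text
time_s: 9.18
tcp_pos: [0.5531, -0.0681, 0.151]
tool_rot: [2.591, 0.007, 1.477]
ft_force: [-0.8, -0.5, -2.0]
opening: 0.13
grip_force: 30.0
```

>>> apply_moves([
  [[0,0,0,-0.03,0,0,0],[0,0,0,-0.03,0,0,0],[0,0,0,-0.03,0,0,0],[0,0,0,-0.03,0,0,0],[0,0,0,0,0,0,0]],
])

```text
time_s: 9.6
tcp_pos: [0.5506, -0.0708, 0.1492]
tool_rot: [2.51, 0.012, 1.474]
ft_force: [-0.8, -0.3, -3.4]
opening: 0.132
grip_force: 30.0
```

```bash
python3 - <<'E'
from h import *
o=env.get_obs();print(o['time_s'],o['tcp_pos'],o['tool_rot'],o['joint_positions'].round(2))
im,d,W=grab('side'); im2,_,_=grab('top'); cv2.imwrite('pics/p.png',np.hstack([cv2.resize(im[150:330,260:440],(400,400)),cv2.resize(im2[180:300,280:400],(400,400))])[:,:,::-1])
E
```

```text
9.6 [ 0.55060679 -0.07076777  0.14916629] [2.51032497 0.01214335 1.47382632] [ 0.41  0.3  -0.5   2.36  2.08  0.26 -2.13]
```

View pics/p.png

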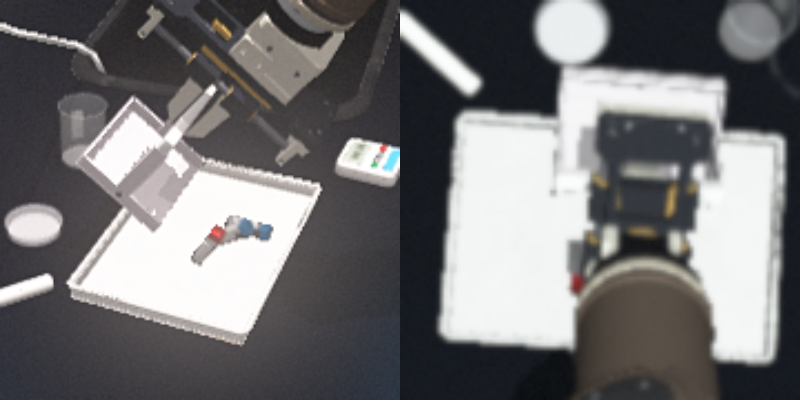

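The side view shows all three cuvettes lying in the tray, red cap at about (217,232) and blue caps at (245,227) and (265,230). The carrier is empty. The wrist is near its bend limit at 36°, so I'll raise it first to gain tilt.

>>> apply_moves([
  [[0,0.006,-0.008,0,0,0,0],[0,0.009,-0.012,0,0,0,0],[0,0.009,-0.012,0,0,0,0],[0,0.009,-0.012,0,0,0,0],[0,0.009,-0.012,0,0,0,0]],
])

```text
time_s: 10.12
tcp_pos: [0.5529, -0.0716, 0.2022]
tool_rot: [2.51, 0.017, 1.471]
ft_force: [0.2, 0.3, -2.6]
opening: 0.126
grip_force: 30.0
```

>>> apply_moves([
  [[0,0.012,-0.012,0,0,0,0],[0,0.012,-0.012,0,0,0,0],[0,0.012,-0.012,0,0,0,0],[0,0.009,-0.012,0,0,0,0],[0,0,0,0,0,0,0]],
])

```text
time_s: 10.53
tcp_pos: [0.5613, -0.0729, 0.2593]
tool_rot: [2.504, 0.019, 1.467]
ft_force: [1.1, -0.4, -1.1]
opening: 0.128
grip_force: 30.0
```

```bash
python3 -c "
from h import *
o=env.get_obs();print(o['tcp_pos'],o['tool_rot'],o['joint_positions'].round(2))"
```

```text
[ 0.56131909 -0.07285375  0.25927412] [2.50375696 0.01920959 1.46697963] [ 0.47  0.1  -0.52  2.21  0.62  0.25 -0.69]
```

>>> apply_moves([
  [[0,0.012,0,0,0,0,0],[0,0.02,0,0,0,0,0],[0,0.02,0,0,0,0,0],[0,0.02,0,0,0,0,0],[0,0.02,0,0,0,0,0]],
])

```text
time_s: 10.95
tcp_pos: [0.6338, -0.0803, 0.3096]
tool_rot: [2.51, 0.021, 1.466]
ft_force: [-0.5, 0.4, -2.4]
opening: 0.126
grip_force: 30.0
```

>>> apply_moves([
  [[0,0.01,0,-0.04,0,0,0],[0,0,0,-0.04,0,0,0],[0,0,0,-0.04,0,0,0],[0,0,0,-0.04,0,0,0],[0,0,0,-0.04,0,0,0]],
])

```text
time_s: 11.37
tcp_pos: [0.6407, -0.0816, 0.3146]
tool_rot: [2.326, 0.022, 1.465]
ft_force: [0.7, -1.0, -1.7]
opening: 0.127
grip_force: 30.0
```

>>> apply_moves([
  [[0,0,0,0,0,0,0],[0,0,0,0,0,0,0],[0,0,0,0,0,0,0]],
])

```text
time_s: 11.62
tcp_pos: [0.642, -0.0815, 0.3161]
tool_rot: [2.326, 0.024, 1.465]
ft_force: [-0.2, -0.1, -1.7]
opening: 0.131
grip_force: 30.0
```

```bash
python3 - <<'E'
from h import *
o=env.get_obs();print(o['tcp_pos'],o['tool_rot'],o['joint_positions'].round(2),abs(o['qvel']).max())
im,d,W=grab('side'); im2,_,_=grab('top'); cv2.imwrite('pics/q.png',np.hstack([cv2.resize(im[110:330,240:460],(400,400)),cv2.resize(im2[170:310,280:440],(400,400))])[:,:,::-1])
E
```

```text
[ 0.64196483 -0.08145701  0.31608013] [2.32606429 0.02387977 1.46496074] [ 0.26  0.12 -0.3   2.13  1.06  0.16 -1.11] 0.03163905176862302
```

View pics/q.png

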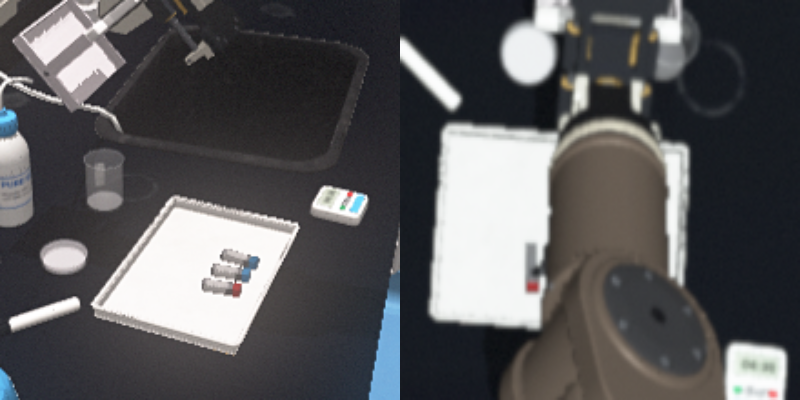

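The carrier is empty and held at 47° tilt, well raised, with its handle about 0.11 m from the tray centre. All three cuvettes lie at rest inside the tray at (240,260), (230,272) and (222,288). The bystanders are untouched.

>>> apply_moves([
  [[0,0,0,0,0,0,0],[0,0,0,0,0,0,0],[0,0,0,0,0,0,0],[0,0,0,0,0,0,0],[0,0,0,0,0,0,0]],
])

```text
time_s: 12.13
tcp_pos: [0.6416, -0.0826, 0.3161]
tool_rot: [2.325, 0.024, 1.463]
ft_force: [0.8, -0.3, -2.7]
opening: 0.126
grip_force: 30.0
```

```bash
python3 -c "
from rig import env
o=env.get_obs();print(o['tcp_pos'],o['tool_rot'])
print(env.close_job())"
```

```text
[ 0.64160054 -0.08259642  0.31614543] [2.32538072 0.02426305 1.46318594]
the job is handed in; nothing more can be done
None
```

I handed the job in at about 12 s, and no verdict came back: all three cuvettes lie in the wash tray, and the gripper holds the empty carrier raised at about 47°, its handle about 0.11 m behind the tray's centre, so its open edge is just past the tray's back rim by my estimate (the stated limit is 0.2 m for the handle).

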